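# Clamp a guitar end block in the cam jig and hold the lever

### The arm

A 6-joint arm with a two-finger parallel gripper is mounted at the origin on the work surface. World frame = base frame: x ahead of the robot, y to its left, z up, the work surface at z = 0. Lengths are in m, angles in rad, forces in N, time in s.
With the tool pointing down it reaches from about 0.275 to 0.825 m from the base axis. Payload 4.9 kg.
Tool frame: the origin (TCP) lies midway between the tips of the shut fingers; the grasp point (between the pads) lies 19 mm behind it (grip_point_offset is the distance from the TCP to the grasp point, in m); z points along the fingers, x is the direction in which the jaws open and shut, and the axes are right-handed (so a half turn about z gives the same grasp; the last joint's range is limited). The gripper opens to 85 mm and grips with 20 to 120 N. Pads are 22 mm wide; open, the fingers measure 114 mm over their backs; the gripper's body (76 mm by 85 mm) begins 54 mm behind the grasp point. The pads swing forward as they close: fully open they stand 13 mm farther back than shut.
Start: joints at [-1.458, 0.326, -0.193, 1.052, 0, 1.437], TCP at [0.134, -0.533, 0.231] pointing down, gripper open.
Joint ranges: [-2.65, 2.65], [-0.97, 1.79], [-1.3, 1.35], [-1.93, 2.1], [-1.47, 1.37], [-3.14, 3.14]. Speed limits (rad/s): [2.57, 2.57, 3.14, 3.14, 3.14, 3.14].

### API

Orientations are given as a rotation vector (axis times angle).
In Python, from cell import * gives the robot as it stands. Calls block until the motion is done:
- movep(position, orientation): joint-space move of the TCP to a pose.
- move_l(position, velocity=0.15, rot=None, until_force=None): straight line of the TCP; rot=None keeps the orientation; velocity is the mean speed in m/s. With until_force (N) it stops when the force on the tool has changed by that much, and returns True; else False.
- set_joints(angles): joint-space move.
- let_go() and grab(newtons=None): open the fingers fully, or close them until they stop; newtons is the grip in N (None keeps the last).
- sleep(seconds).
- ik(position, orientation): joint angles nearest the present ones, or None.
- get_state(): the state.
- grab_frame(name): name is "scene" or "top" or "wrist"; returns a dict with "img" (420x560x3 uint8, red, green, blue), "fx", "fy", "cx", "cy" (pixels), "cam_to_world" (4x4, takes a point from camera to world coordinates); the wrist camera has in their place "T_tool_cam" (4x4, takes a point from camera to tool coordinates, whose origin is the TCP and whose axes are the tool frame's). Camera axes: x right, y down, z forward; pixel columns grow to the right and rows downward; lengths in m; the calibration is good to about 2 mm. A picture is of the moment at which its call begins: read the wrist's pose just before it. There is no depth.
A pose or a line that the arm cannot do raises MotionError and nothing moves.
- sign_off(): hands the job in, once; it reports no verdict.
Trained networks look in the newest picture that a camera, given by its name, has taken for a name from the list of things; names that differ only in an ending like _2 or _b are one class to them, and where a whole thing is asked for, a point or a joint stands for the part that bears it (a point fixed in the world has none). Each returns a list of dicts, best first, with "score" (0 to 1); they miss things now and then, are a little off and sometimes report something else, mostly with a low value. They report only what shows in the picture. A call takes as long as a camera call. They do not tell look-alikes from the thing itself.
- spot_in(camera, name): "centre" ([column, row] in pixels, amid what is visible of it).
- silhouettes(camera, name): "mask" (420x560 bool, what is visible of it) and "centre" ([column, row] in pixels, amid what is visible of it).
- tip_of(camera, name): "centre" ([column, row] in pixels: a listed point, or the origin of a listed thing).
The state is a dict: "clock": time; "q": joint angles; "joint_velocities": joint speeds; "tau": joint torques, N m; "position": TCP position; "eef_rot": TCP orientation; "contact_force": force on the tool from outside, world axes, zero at the start; "wrist_torque": the same for the moment, N m; "finger_gap": opening from 0.0 (shut) to 1.0 (fully open).
Only numpy, scipy, OpenCV 4.12 (cv2) and the standard library are available. Lean on these libraries where they do the work, as an engineer would, in place of code of your own. Each camera call takes 0.05 s, during which the arm holds its last target. There are 200 camera calls.

### The job

Pick up the laminated guitar end block with a light grip (its soft wood dents), set it down gently in the gluing jig between fence and jaw, centred and with its long side along the fence, and let go. Then swing the red cam lever by its black knob to its highest lift, where it points straight back from the jaw over the red mark and presses the block against the fence, and finish while still holding it there by the knob, because a spring pulls it back. Leave everything else on the bench where it is.

Things in the scene. Friction and masses are not known exactly. Their poses are not given: they have to be found in the camera images.
- end_block: Guitar end block: brown laminated wood with a pale stripe round its middle, 56 (its x) x 38 (y) x 44 mm high, 0.1 to 0.17 kg, loose, upright. Origin at the centre of its underside, z up. Grip it across its 56 mm length, so that the 38 mm wide ends are held and the long sides stay free for fence and jaw. Soft: both fingers together under 110 N; set it down with under 45 N, no drop over 6 mm.
- jig: Cam clamp gluing jig, fixed: pale base board 170 (x) x 215 (y) mm, y from -77.5 to +137.5 mm, top 20 mm above the bench. Origin at bench height below the block's clamped place. Brown fence, 50 mm wide in x, 36 mm above the board, its face at y = -19 mm. Black lines on the board at x = -30 and +30 mm mark the place; beside it the board is clear for fingers at |y| under 40 mm.
- nest (a point): On the jig board's top, 20 mm above the bench, at jig x = 0, y = +7 mm: where to set the block's origin, block x along jig x (either way round). Axes as the jig's. Fence to open pad are 52 to 56 mm (jig y = -19 to +33..37 mm) for the 38 mm block; the jaw then pushes it to the fence, its origin to jig x = 0, y = 0, z = 20 mm.
- pad: Cork pad at the front of the jaw, facing the fence: 36 mm wide in jig x, 30 mm high, 12 mm thick, on springs of 3 N/mm; its face at jig y = +37 mm with the lever at 0, +33 mm at 0.25. The cam drives the jaw towards the fence (jig -y), by 23 mm at highest lift; the pad then presses the block with about 12 N. Origin: the jig's origin, shifted with the pad.
- cam_pivot (a point): Point on the vertical axis of the cam lever, at jig x = 0, y = 100 mm, 64 mm above the bench (top of the red lever bar). Fixed to the jig.
- knob: Upright black round knob at the end of the red lever, 22 mm in diameter, 44 mm tall, free to spin on its own upright axis. Origin at the centre of its foot, on top of the lever bar, 64 mm above the bench, 90 mm from the pivot axis; its top is 108 mm above the bench. The bar is 16 mm wide and ends 8 mm beyond the knob's axis.
- cam_lever (a joint): Lever angle, rad, about the vertical pivot axis: 0 points along jig +x, grows anticlockwise seen from above. Starts at 0 to 0.25. Highest lift at 1.57, pointing along jig +y, straight back from the jaw, over the red mark; beyond it the lift drops; end stop at 2.0. Spring and friction give 1 to 6 N at the knob; let go, it swings back to under 0.6.
- offcut: Dark wooden offcut near the end block, 62 x 30 x 26 mm high, loose; not to be used. Origin at the centre of its underside.
- mug: White mug, 80 mm wide, 95 mm tall, loose, at the far right; leave alone.
- glue_jar: Amber jar, 60 mm wide, 75 mm tall, loose, at the far left; leave alone.
- screwdriver: Screwdriver with yellow handle, 200 mm long, lying at the far side; leave alone.
- sanding_block: Cork-soled sanding block, 60 x 100 x 28 mm high, loose, at the far side; leave alone.
- weight: Brass weight, 48 mm wide, 54 mm tall, loose, on the left; leave alone.
- spool_clamp: Small upright spool clamp, 32 mm wide, 78 mm tall, loose, at the near right; leave alone.
Not all that is in view belongs to the job. What is shaped like the end_block but blue or pink is not meant.

How it is judged:
By the outcome, as a careful person would: the job done as asked, in the order asked, and still so for the second after the job is handed in, while the arm keeps its last pose, push and grip.
It also fails if it takes over 53 s, if anything falls off the work surface, if the arm or the gripper's body presses on something with over 40 N, if the wrist force passes 120 N, or if a joint passes its speed limit or range.

## Working session

There is one attempt and no reset: what is moved stays moved. The work goes in short steps, each a Python script; the robot and the scene stay as the last script left them, time stands still between calls to the robot, and variables do not carry over. Pictures are saved under pics/ and viewed, about 8 in all and at most 12, crops included, and the job is handed in when it is done.

```bash
mkdir -p pics; ls; cat > h.py <<'E'
from cell import *
import numpy as np, cv2
from scipy.spatial.transform import Rotation as R
def save(f,n,crop=None,s=1):
    im=f["img"][:,:,::-1]
    if crop: im=im[crop[1]:crop[3],crop[0]:crop[2]]
    cv2.imwrite("pics/"+n,cv2.resize(im,None,fx=s,fy=s,interpolation=cv2.INTER_CUBIC))
def c2w(f,st=None):
    if "cam_to_world" in f: return np.array(f["cam_to_world"])
    T=np.eye(4);T[:3,:3]=R.from_rotvec(st["eef_rot"]).as_matrix();T[:3,3]=st["position"]
    return T@np.array(f["T_tool_cam"])
def px2w(f,p,z,T):
    d=T[:3,:3]@[(p[0]-f["cx"])/f["fx"],(p[1]-f["cy"])/f["fy"],1]
    o=T[:3,3]; return o+d*(z-o[2])/d[2]
def w2px(f,P,T):
    c=np.linalg.inv(T)@np.append(P,1); return np.array([f["fx"]*c[0]/c[2]+f["cx"],f["fy"]*c[1]/c[2]+f["cy"]])
E
python3 - <<'E'
from h import *
st=get_state(); print({k:np.round(v,3) for k,v in st.items()})
for c in ["scene","top"]:
    f=grab_frame(c); save(f,c+"0.png",s=1.4)
    T=c2w(f); print(c,f["fx"],T.round(3).tolist())
    for n,z in [("end_block",.0),("nest",.02),("cam_pivot",.064),("knob",.064),("jig",0),("pad",0),("offcut",0)]:
        print(n,[(np.round(d["centre"]),round(d["score"],2),px2w(f,d["centre"],z,T)[:2].round(3)) for d in tip_of(c,n)])
E
```

```text
pics
{'clock': np.float64(0.0), 'q': array([-1.458,  0.327, -0.194,  1.052,  0.   ,  1.437]), 'joint_velocities': array([ 0.   , -0.001, -0.   ,  0.002,  0.   , -0.001]), 'tau': array([-1.0000e-03, -4.4340e+01,  2.6244e+01,  1.5000e-02, -0.0000e+00,
        0.0000e+00]), 'position': array([ 0.134, -0.533,  0.23 ]), 'eef_rot': array([-2.477e+00,  1.930e+00,  2.000e-03]), 'contact_force': array([ 0.082, -0.397,  0.278]), 'wrist_torque': array([-0.016, -0.043, -0.024]), 'finger_gap': np.float64(1.004)}
scene 474.72549065768754 [[-0.711, 0.432, -0.555, 1.201], [0.704, 0.435, -0.562, 0.662], [-0.001, -0.79, -0.613, 0.779], [0.0, 0.0, 0.0, 1.0]]
end_block [(array([239., 149.]), 0.85, array([ 0.37 , -0.382])), (array([284., 157.]), 0.82, array([ 0.306, -0.244])), (array([235., 195.]), 0.7, array([ 0.543, -0.196])), (array([270., 181.]), 0.65, array([ 0.424, -0.18 ])), (array([242., 174.]), 0.56, array([ 0.459, -0.262]))]
nest [(array([294., 228.]), 0.65, array([0.545, 0.035]))]
cam_pivot [(array([331., 231.]), 0.76, array([0.531, 0.141])), (array([240., 290.]), 0.36, array([0.8  , 0.132]))]
[... 258 characters left out ...]
7, 0.002], [0.018, -0.173, -0.985, 1.061], [0.0, 0.0, 0.0, 1.0]]
end_block [(array([346., 203.]), 0.98, array([ 0.555, -0.196])), (array([345., 257.]), 0.94, array([ 0.421, -0.19 ])), (array([365., 302.]), 0.93, array([ 0.313, -0.236])), (array([420., 279.]), 0.9, array([ 0.368, -0.374])), (array([382., 249.]), 0.82, array([ 0.442, -0.283])), (array([ 95., 223.]), 0.54, array([0.5  , 0.428]))]
nest [(array([249., 197.]), 0.63, array([0.566, 0.047]))]
cam_pivot [(array([208., 198.]), 0.89, array([0.552, 0.143]))]
knob [(array([200., 168.]), 0.5, array([0.625, 0.164]))]
jig [(array([254., 201.]), 0.57, array([0.559, 0.036]))]
pad []
offcut [(array([383., 184.]), 0.59, array([ 0.606, -0.292]))]
```

View pics/top0.png

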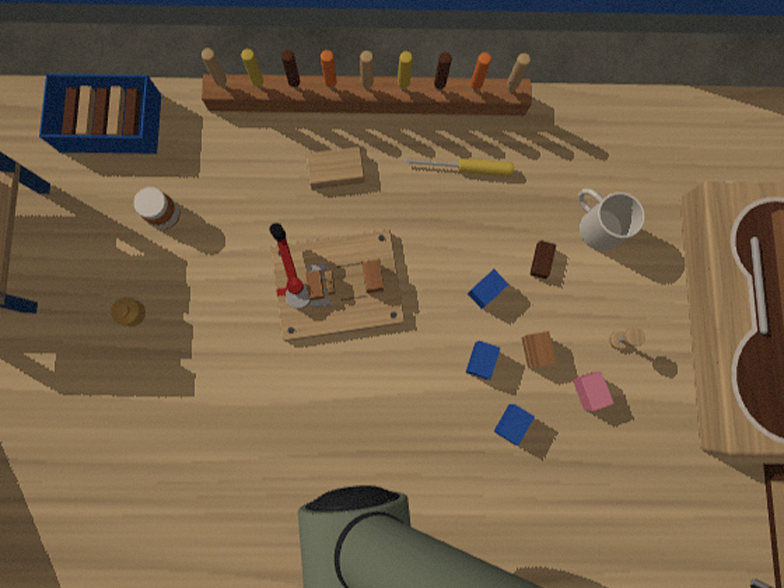

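View pics/scene0.png

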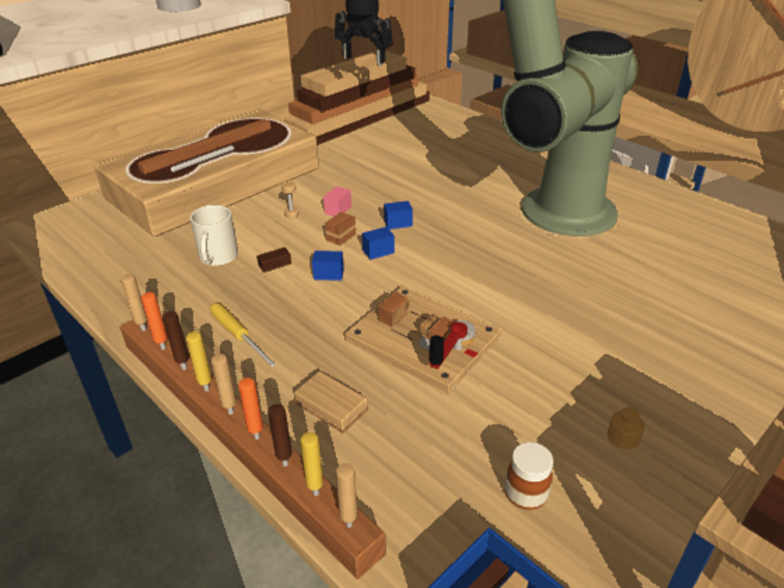

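Candidates in the top view (displayed 1.4x pixels): brown with a pale stripe at (538,350). Look-alikes are blue at (488,288), (484,360) and (515,424), pink at (593,390), and the dark offcut at (543,258). I choose the brown one, about (0.44,-0.28). The jig's +y points roughly to world +y and the lever roughly to +x. Next I take close wrist views.

```bash
cat >> h.py <<'E'
def down(yaw):
    c,s=np.cos(yaw),np.sin(yaw)
    return R.from_matrix(np.array([[c,s,0],[s,-c,0],[0,0,-1]])).as_rotvec()
def tips(f,T,names,cam="wrist"):
    for n,z in names:
        print(n,[(np.round(d["centre"],1),round(d["score"],2),px2w(f,d["centre"],z,T)[:2].round(4)) for d in tip_of(cam,n)[:4]])
E
python3 - <<'E'
from h import *
movep([0.42,-0.285,0.26],down(-1.32)); sleep(.3)
st=get_state();f=grab_frame("wrist");T=c2w(f,st)
print(st["q"].round(2),st["position"],f["fx"],np.round(f["T_tool_cam"],3).tolist())
save(f,"w1.png",s=1.4)
tips(f,T,[("end_block",0)])
for d in silhouettes("wrist","end_block"):
    m=d["mask"]; print(d["score"],d["centre"],f["img"][m].mean(0).round())
np.savez("w1.npz",img=f["img"],T=T,fx=f["fx"],fy=f["fy"],cx=f["cx"],cy=f["cy"])
movep([0.53,0.05,0.30],down(-1.32)); sleep(.3)
st=get_state();f=grab_frame("wrist");T=c2w(f,st)
save(f,"w2.png",s=1.4)
tips(f,T,[("nest",.02),("cam_pivot",.064),("knob",.064),("jig",0)])
np.savez("w2.npz",img=f["img"],T=T,fx=f["fx"],fy=f["fy"],cx=f["cx"],cy=f["cy"])
print(st["clock"],st["q"].round(2))
E
```

```text
[-0.74  0.23 -0.25  1.09 -0.    2.15] [ 0.41963239 -0.28560911  0.25990634] 297.3905521507936 [[1.0, 0.0, 0.0, 0.0], [-0.0, 0.951, 0.309, -0.079], [-0.0, -0.309, 0.951, -0.142], [0.0, 0.0, 0.0, 1.0]]
end_block [(array([238.2,  57.2]), 0.79, array([ 0.5473, -0.1958])), (array([210.9, 150.9]), 0.71, array([ 0.4281, -0.1832])), (array([234.2, 235.5]), 0.66, array([ 0.3162, -0.2373])), (array([334.6, 222.6]), 0.64, array([ 0.3716, -0.3733]))]
0.82 [231.2, 242.8] [29. 47. 82.]
0.76 [206.6, 153.4] [30. 49. 85.]
0.65 [285.6, 162.8] [98. 67. 45.]
0.56 [338.1, 227.0] [133.  76.  81.]
nest [(array([290. , 152.8]), 0.96, array([0.5598, 0.0478])), (array([204.3,  74. ]), 0.62, array([0.6301, 0.181 ]))]
cam_pivot [(array([212.8, 151.4]), 0.93, array([0.5425, 0.1442]))]
knob [(array([205.5,  75.9]), 0.94, array([0.626 , 0.1676]))]
jig [(array([294.3, 153.5]), 0.97, array([0.5582, 0.0404]))]
4.3 [-0.05  0.26 -0.11  1.2  -0.    2.85]
```

View pics/w1.png

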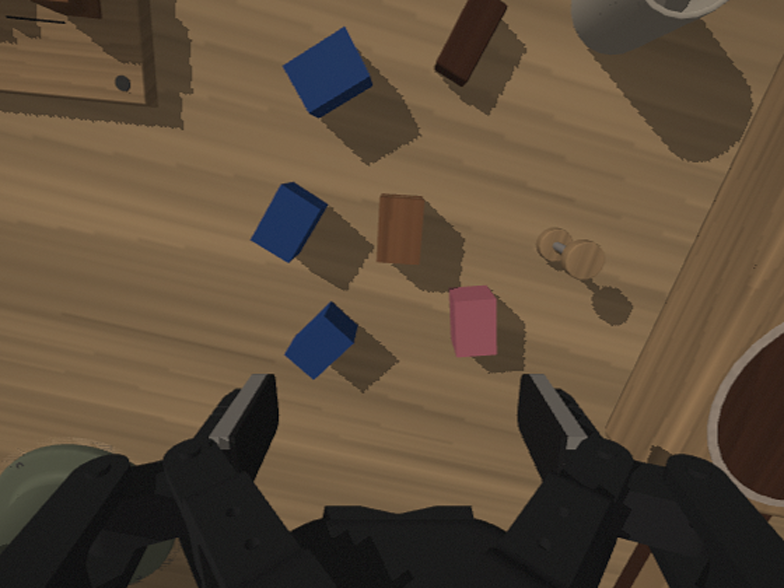

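View pics/w2.png

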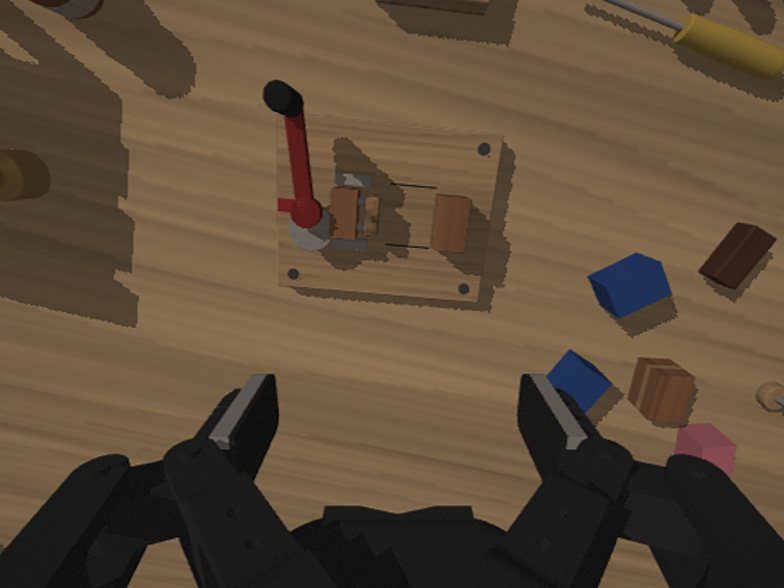

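In w1 the brown block is at about (400,229) in the displayed picture, its long side nearly along world x, with free space around it. In w2 the jig's fence is at (452,223), the place lines at (413,186) and (407,246), the pivot at (306,212) and the knob at (283,97). Jig yaw is about 0.18 and the lever at about 0.1 rad. Next come closer jig views at two opposite yaws, to cancel camera bias, then the block.

```bash
cat >> h.py <<'E'
from scipy.optimize import minimize
def fit_box(f,T,mask,size,p0):
    """pose (x,y,yaw) on z0 whose projected silhouette matches mask"""
    def hull(p,sc=4):
        c,s=np.cos(p[2]),np.sin(p[2]); P=[]
        for a in (-.5,.5):
            for b in (-.5,.5):
                for z in (0,size[2]):
                    X,Y=a*size[0],b*size[1]
                    P.append(w2px(f,[p[0]+c*X-s*Y,p[1]+s*X+c*Y,z],T))
        m=np.zeros((420*sc,560*sc),np.uint8)
        cv2.fillConvexPoly(m,np.round(cv2.convexHull(np.float32(P))*sc).astype(np.int32),1); return m
    M=cv2.resize(mask.astype(np.uint8),None,fx=4,fy=4,interpolation=cv2.INTER_NEAREST)
    def cost(p):
        m=hull(p); return 1-(m&M).sum()/max(1,(m|M).sum())
    best=min((minimize(cost,[*p0,y],method="Nelder-Mead",options=dict(initial_simplex=np.array([[*p0,y]]*4)+np.vstack([np.zeros(3),np.diag([.008,.008,.2])]))) for y in np.arange(-1.5,1.5,.4)),key=lambda r:r.fun)
    return best.x,best.fun
E
python3 - <<'E'
from h import *
for i,y in enumerate([.18,.18+np.pi-2*np.pi]):
    off=.045*np.array([np.sin(y),-np.cos(y)])
    movep([.556+off[0],.05+off[1],.18],down(y)); sleep(.3)
    st=get_state();f=grab_frame("wrist");T=c2w(f,st)
    save(f,f"j{i}.png",s=1.4)
    np.savez(f"j{i}.npz",img=f["img"],T=T,fx=f["fx"],fy=f["fy"],cx=f["cx"],cy=f["cy"])
    tips(f,T,[("nest",.02),("cam_pivot",.064),("knob",.064),("jig",0)])
    print(st["clock"],st["q"].round(2))
y=0.
off=.03*np.array([np.sin(y),-np.cos(y)])
movep([.442+off[0],-.283+off[1],.18],down(y)); sleep(.3)
st=get_state();f=grab_frame("wrist");T=c2w(f,st)
save(f,"b.png",(120,20,460,300),2)
tips(f,T,[("end_block",0)])
for d in silhouettes("wrist","end_block"):
    m=d["mask"]; col=f["img"][m].mean(0); print(d["score"],d["centre"],col.round())
    if col[0]>1.2*col[2] and col[1]>1.2*col[2]:
        print("FIT",fit_box(f,T,m,(.056,.038,.044),px2w(f,d["centre"],.02,T)[:2]))
print(get_state()["clock"])
E
```

```text
nest [(array([285.8, 154.1]), 0.66, array([0.5585, 0.0471]))]
cam_pivot [(array([286.2,  38.7]), 0.8, array([0.5417, 0.1388]))]
knob [(array([403.4,  26.1]), 0.66, array([0.6277, 0.163 ]))]
jig [(array([282.5, 158.7]), 0.88, array([0.5565, 0.0393])), (array([404.,  26.]), 0.63, array([0.6475, 0.1829]))]
6.2583 [-0.12  0.39 -0.23  0.95  0.    1.27]
nest [(array([283.4, 147.7]), 0.8, array([0.5569, 0.0468]))]
cam_pivot [(array([278.8, 249.5]), 0.71, array([0.5449, 0.1368]))]
knob [(array([184.8, 262.8]), 0.79, array([0.6319, 0.1669]))]
jig [(array([280.8, 138.2]), 0.82, array([0.561 , 0.0396]))]
9.3333 [ 0.04  0.38 -0.26  0.94 -0.   -1.71]
end_block [(array([221.4, 236.4]), 0.94, array([ 0.3689, -0.3689])), (array([282.3, 164.1]), 0.7, array([ 0.4403, -0.2843])), (array([161.8, 113.6]), 0.7, array([ 0.3163, -0.2324])), (array([264. ,  56.9]), 0.64, array([ 0.4225, -0.1799]))]
0.92 [258.9, 48.4] [37. 57. 97.]
0.75 [219.2, 249.7] [142.  81.  86.]
0.73 [148.3, 115.1] [32. 52. 91.]
0.68 [400.4, 72.2] [31. 50. 87.]
12.2
```

```bash
python3 - <<'E'
import cv2,numpy as np
a=[cv2.resize(cv2.imread(f"pics/j{i}.png"),(560,420))[0:290,100:480] for i in (0,1)]
cv2.imwrite("pics/jj.png",cv2.resize(np.vstack(a),None,fx=1.03,fy=1.03))
cv2.imwrite("pics/j0c.png",cv2.resize(a[0],None,fx=2,fy=2,interpolation=cv2.INTER_CUBIC))
E
```

```text
(no output)
```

View pics/b.png

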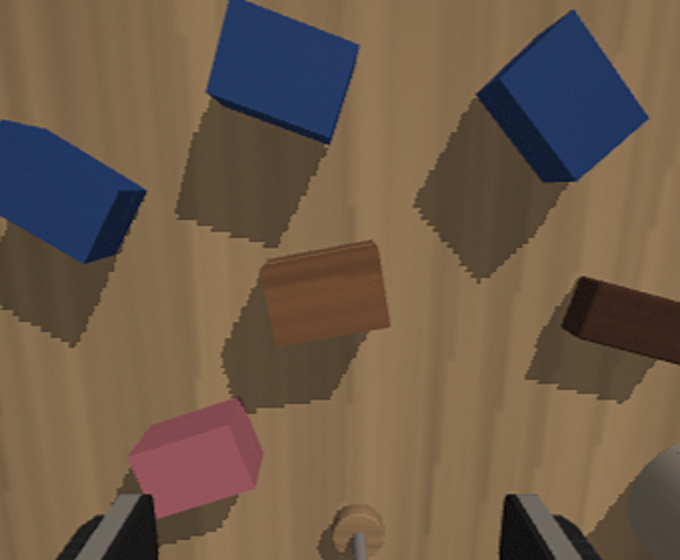

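View pics/j0c.png

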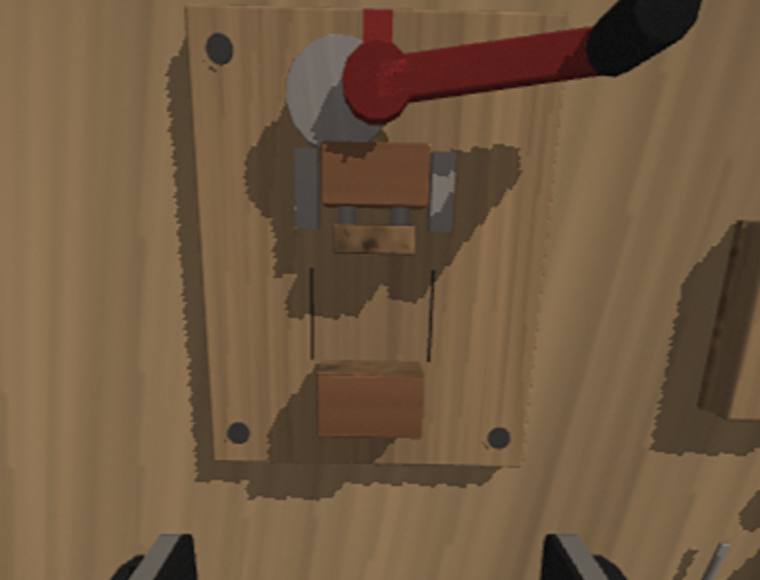

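The crop b.png shows the brown block, with top-face corners at about (265,276), (378,250), (389,327) and (276,346). It is clearly the striped brown one. In j0c the place lines are at u≈312 and 431, and the board corners at (187,8), (567,12), (522,466) and (216,461). Now I fit both poses.

```bash
python3 - <<'E'
import sys
from h import *
from scipy.optimize import least_squares
def X(p,L): c,s=np.cos(p[2]),np.sin(p[2]); return np.array([p[0]+c*L[0]-s*L[1],p[1]+s*L[0]+c*L[1],L[2]])
d=[{k:v for k,v in np.load(f"j{i}.npz").items()} for i in (0,1)]
# clicked corners in j0
uv=np.array([(187,8),(567,12),(522,466),(216,461)])/2+[100,0]
L=np.array([(-85,137.5,20),(85,137.5,20),(85,-77.5,20),(-85,-77.5,20)])/1e3
r=least_squares(lambda p:np.ravel([w2px(d[0],X(p,l),d[0]["T"])-q for l,q in zip(L,uv)]),[.557,.04,.18])
print("corners j0",r.x.round(4),r.fun.round(1)); pj=r.x
for f in d:
    g=cv2.GaussianBlur(cv2.cvtColor(f["img"],cv2.COLOR_RGB2GRAY),(0,0),.6).astype(np.float32)
    pts=[]
    for sx in (-.03,.03):
        for y in np.arange(-.008,.02,.002):
            xs=np.arange(-.006,.0061,.0003)
            q=np.float32([w2px(f,X(pj,(sx+t,y,.02)),f["T"]) for t in xs])
            v=cv2.remap(g,q[:,0].reshape(1,-1),q[:,1].reshape(1,-1),cv2.INTER_LINEAR)[0]
            k=v.argmin()
            if np.median(v)-v[k]>12: pts.append((sx,y,xs[k]))
    pts=np.array(pts); print(len(pts))
    for sx in (-.03,.03):
        a=pts[pts[:,0]==sx]
        if len(a)>3: print(sx,len(a),"offset mm",(np.median(a[:,2])*1e3).round(2),"slope",np.polyfit(a[:,1],a[:,2],1)[0].round(3))
for i,f in enumerate(d):
    for p in (pj,): print("proj pivot",w2px(f,X(p,(0,.1,.064)),f["T"]).round(1),"nest",w2px(f,X(p,(0,.007,.02)),f["T"]).round(1))
# block
st=get_state(); f=grab_frame("wrist");T=c2w(f,st)
uv=np.array([(261,267),(375,241),(265,276),(378,250),(389,327),(276,346)])/2+[120,20]
L=np.array([(-28,19,0),(28,19,0),(-28,19,44),(28,19,44),(28,-19,44),(-28,-19,44)])/1e3
r=least_squares(lambda p:np.ravel([w2px(f,X(p,l),T)-q for l,q in zip(L,uv)]),[.441,-.284,0])
print("block",r.x.round(4),r.fun.round(1))
for m in [x for x in silhouettes("wrist","end_block")]: print(m["score"],m["centre"],f["img"][m["mask"]].mean(0).round())
E
```

```text
corners j0 [0.5601 0.039  0.1661] [-2.6 -1.3  2.3 -0.1  1.3  1.3 -0.9  1.8]
28
-0.03 14 offset mm -0.45 slope -0.021
0.03 14 offset mm -0.6 slope 0.018
28
-0.03 14 offset mm -0.9 slope 0.011
0.03 14 offset mm -0.6 slope 0.019
proj pivot [288.4  40.9] nest [286.  155.4]
proj pivot [280.1 250.5] nest [281.5 146.4]
block [ 0.4412 -0.2838  0.1977] [ 3.5 -2.2 -1.9  0.2 -3.  -1.3 -0.1 -0.3  1.2  1.   0.5  2.6]
0.96 [282.2, 165.9] [104.  71.  48.]
0.91 [222.3, 248.5] [142.  81.  87.]
0.72 [261.0, 52.2] [37. 57. 96.]
0.57 [147.9, 115.4] [32. 52. 90.]
0.56 [399.9, 71.2] [32. 50. 86.]
```

```bash
python3 - <<'E'
import cv2
a=cv2.resize(cv2.imread("pics/j1.png"),(560,420))[0:290,100:480]
cv2.imwrite("pics/j1c.png",cv2.resize(a,None,fx=2,fy=2,interpolation=cv2.INTER_CUBIC))
E
```

```text
(no output)
```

View pics/j1c.png

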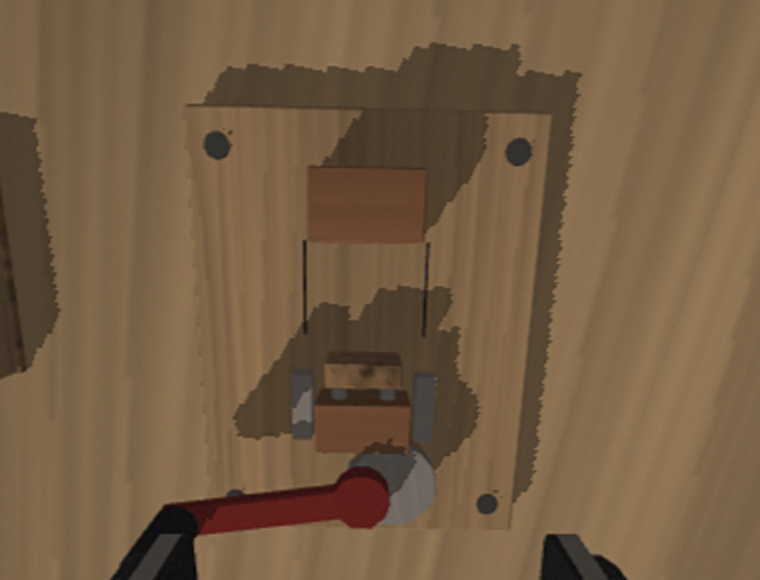

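j1c shows the same jig from the other side: corners at (187,104), (551,113) and (511,529), lines at u≈305 and 427. I refine y and yaw jointly and fit the block's silhouette.

```bash
python3 - <<'E'
from h import *
from scipy.optimize import least_squares
def X(p,L): c,s=np.cos(p[2]),np.sin(p[2]); return np.array([p[0]+c*L[0]-s*L[1],p[1]+s*L[0]+c*L[1],L[2]])
d=[{k:v for k,v in np.load(f"j{i}.npz").items()} for i in (0,1)]
A=[((187,8),(-85,137.5)),((567,12),(85,137.5)),((522,466),(85,-77.5)),((216,461),(-85,-77.5)),((318,375),(-25,-19,56)),((422,375),(25,-19,56))]
B=[((187,104),(85,-77.5)),((551,113),(-85,-77.5)),((511,529),(-85,137.5)),((308,242),(25,-19,56)),((426,243),(-25,-19,56))]
def res(p,f,C): return np.ravel([w2px(f,X(p,np.array((*l,20)[:3])/1e3),f["T"])-(np.array(q)/2+[100,0]) for q,l in C])
for fs in ([(d[0],A)],[(d[1],B)],[(d[0],A),(d[1],B)]):
    r=least_squares(lambda p:np.concatenate([res(p,*a) for a in fs]),[.559,.04,.16],loss="soft_l1")
    print(r.x.round(4),np.concatenate([res(r.x,*a) for a in fs]).round(1))
st=get_state(); f=grab_frame("wrist");T=c2w(f,st)
for m in silhouettes("wrist","end_block"):
    c=f["img"][m["mask"]].mean(0)
    if c[1]>1.2*c[2] and c[0]>1.2*c[1]:
        x,e=fit_box(f,T,m["mask"],(.056,.038,.044),(.441,-.284)); print("block",m["score"],x.round(4),e)
E
```

```text
[0.5596 0.0395 0.1665] [-3.3 -2.1  1.8 -1.   1.   0.8 -1.4  1.3 -0.9  0.5  1.6  1.2]
[0.5584 0.0402 0.161 ] [-2.3 -0.3  2.2 -0.8  0.2  1.8  0.2 -0.  -0.4  0.6]
[0.5588 0.0399 0.1641] [-3.7 -3.1  1.5 -1.4  0.2  0.5 -2.2  0.7 -1.6 -0.1  0.8  0.7 -3.  -0.4
  1.6 -1.6  0.3  1.3 -0.3 -0.4 -0.9  0.1]
block 0.59 [ 0.441  -0.2824  0.191 ] 0.03147699757869249
```

Jig pose is (0.5593, 0.0398, yaw 0.162), with the views agreeing to about 1 mm. The block is at (0.441,-0.283, yaw 0.194). Picking now.

```bash
python3 - <<'E'
from h import *
b=(.441,-.283); rv=down(.194)
movep([*b,.10],rv)
print(move_l([*b,.007],.12,until_force=8))
grab(30); s=get_state(); print(s["position"].round(4),s["finger_gap"],s["contact_force"].round(1),s["clock"])
move_l([*b,.15],.2); sleep(.2)
s=get_state(); print(s["finger_gap"],s["contact_force"].round(1),s["clock"])
J=(.5593,.0398,.162); c,sn=np.cos(J[2]),np.sin(J[2])
n=(J[0]-sn*.007,J[1]+c*.007)
movep([*n,.12],down(J[2])); sleep(.3)
s=get_state(); print(s["position"].round(4),s["finger_gap"],s["contact_force"].round(1),s["clock"])
f=grab_frame("wrist"); save(f,"held.png",s=1.4)
E
```

```text
False
[ 0.4415 -0.2835  0.0079] 0.6486157628399126 [-0.9  0.9  6.5] 14.1417
0.652848253243481 [ 0.3 -0.7 -0.5] 15.2083
[0.5582 0.0458 0.1201] 0.6514383699611096 [-0.1  0.3 -1.6] 16.825
```

View pics/held.png

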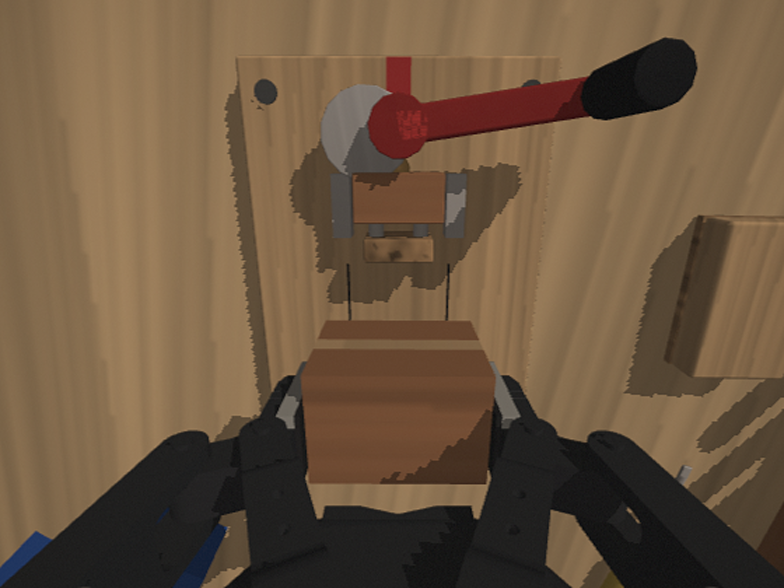

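The block is held squarely, gap 0.65 ≈ 55 mm. Its front-edge mid (396,320) lines up with the lines' mid (397), and its centre is under 1 mm from the tool axis. Setting it down.

```bash
python3 - <<'E'
from h import *
J=(.5593,.0398,.162); c,sn=np.cos(J[2]),np.sin(J[2])
n=(J[0]-sn*.007,J[1]+c*.007+.0003)
move_l([*n,.042],.12); sleep(.2)
s=get_state(); print(s["position"].round(4),s["contact_force"].round(1))
print(move_l([*n,.0255],.02,until_force=5)); s=get_state(); print(s["position"].round(4),s["contact_force"].round(1),s["clock"])
let_go(); sleep(.2)
move_l([*n,.16],.2); sleep(.2)
y=J[2]
o=.03*np.array([sn,-c]); movep([n[0]+o[0],n[1]+o[1],.18],down(y)); sleep(.2)
st=get_state();f=grab_frame("wrist");T=c2w(f,st);save(f,"placed.png",(100,0,480,290),2)
tips(f,T,[("end_block",.02),("nest",.02),("cam_pivot",.064),("knob",.064)])
print(st["clock"],st["contact_force"].round(1))
E
```

```text
[0.5589 0.047  0.0429] [-0.6  0.2 -1. ]
True
[0.5579 0.0471 0.0278] [-0.5  0.2  5.1] 18.55
end_block [(array([247.2, 344.6]), 0.82, array([ 0.548, -0.18 ])), (array([283.7, 166.6]), 0.75, array([0.557 , 0.0467]))]
nest []
cam_pivot [(array([282.1,  53.9]), 0.92, array([0.5405, 0.1402]))]
knob [(array([400.7,  41.8]), 0.58, array([0.629 , 0.1632]))]
20.6417 [0.5 0.  0.6]
```

View pics/placed.png

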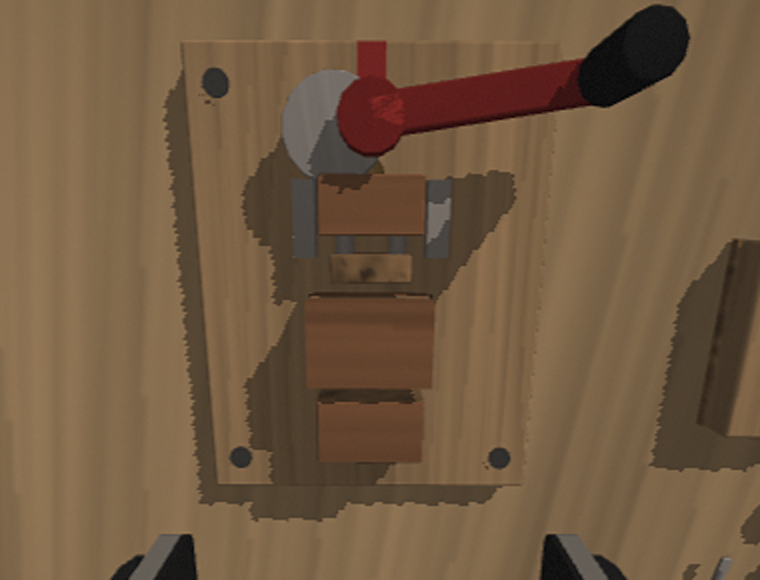

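The block sits parallel to the fence, centred between the lines (top face u 306–433 against the fence's 317–423, mids 369.5 and 370), with a gap to both fence and pad. Set-down force was 5 N. Now the lever.

```bash
python3 - <<'E'
from h import *
J=(.5593,.0398,.162); P=np.array([.5432,.1385]); rv=down(J[2]-np.pi/4)
k=lambda a:P+.09*np.array([np.cos(a+J[2]),np.sin(a+J[2])])
a0=.13
movep([*k(a0),.16],rv)
print(move_l([*k(a0),.071],.12,until_force=8)); s=get_state(); print(s["position"].round(4),s["contact_force"].round(1),s["clock"])
grab(50); s=get_state(); print(s["finger_gap"],s["contact_force"].round(1),s["clock"])
assert .1<s["finger_gap"]<.4
for a in np.linspace(a0,1.0,6)[1:]:
    move_l([*k(a),.071],.08); s=get_state()
    f=s["contact_force"]; u=np.array([np.cos(a+J[2]),np.sin(a+J[2])]); print(a.round(2),"F",f.round(1),"rad",(f[:2]@u).round(1),"tan",(f[1]*u[0]-f[0]*u[1]).round(1),"gap",s["finger_gap"].round(3),np.round(s["position"][:2]-k(a),4))
print(s["clock"])
f=grab_frame("wrist"); save(f,"lev1.png",s=1.2); T=c2w(f,s); tips(f,T,[("cam_pivot",.064),("knob",.064)])
E
```

```text
False
[0.63   0.1643 0.0718] [ 0.7  0.3 -0.1] 22.75
0.24624293493500288 [-0.8 -0.9  3.2] 23.3583Traceback (most recent call last):
  File "<stdin>", line 11, in <module>
AttributeError: 'float' object has no attribute 'round'
```

```bash
cat >> h.py <<'E'
J=(.5593,.0398,.162); P=np.array([.5432,.1385])
k=lambda a:P+.09*np.array([np.cos(a+J[2]),np.sin(a+J[2])])
def arc(angles,v=.08):
    for a in angles:
        move_l([*k(a),.071],v); s=get_state(); f=s["contact_force"]
        u=np.array([np.cos(a+J[2]),np.sin(a+J[2])]); w=s["position"][:2]-P
        print("%.2f F %s rad %.1f tan %.1f gap %.3f tcp r %.4f ang %.3f t %.1f"%(a,f.round(1),f[:2]@u,f[1]*u[0]-f[0]*u[1],s["finger_gap"],np.hypot(*w),np.arctan2(w[1],w[0])-J[2],s["clock"]))
    return s
E
python3 - <<'E'
from h import *
s=arc(np.linspace(.13,1.0,6)[1:])
f=grab_frame("wrist"); save(f,"lev1.png",s=1.2); T=c2w(f,s); tips(f,T,[("cam_pivot",.064),("knob",.064)])
E
```

```text
0.30 F [-1.8 -0.3  6.1] rad -1.8 tan 0.6 gap 0.239 tcp r 0.0900 ang 0.308 t 23.9
0.48 F [-2.  -2.1  5.2] rad -2.9 tan -0.5 gap 0.247 tcp r 0.0900 ang 0.494 t 24.3
0.65 F [-2.4 -1.8  6.2] rad -3.0 tan 0.6 gap 0.242 tcp r 0.0900 ang 0.669 t 24.6
0.83 F [-1.9 -2.1  6.2] rad -2.8 tan 0.4 gap 0.248 tcp r 0.0900 ang 0.840 t 25.0
1.00 F [-0.4 -3.8  5.4] rad -3.7 tan -1.2 gap 0.246 tcp r 0.0900 ang 1.011 t 25.3
cam_pivot []
knob [(array([278.7, 263.8]), 0.63, array([0.5756, 0.2229]))]
```

View pics/lev1.png

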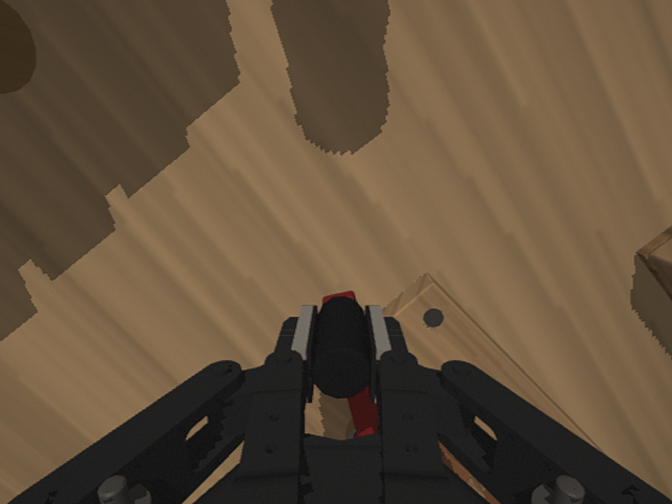

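The knob is centred between the pads at (343,345), with the red bar following and side forces under 4 N. Continuing to 1.57.

```bash
python3 - <<'E'
from h import *
s=arc(np.linspace(1.0,1.57,5)[1:],.06); sleep(.3)
s=get_state(); w=s["position"][:2]-P; print("ang",np.arctan2(w[1],w[0])-J[2],np.hypot(*w),s["contact_force"].round(1),s["clock"])
for c in ("top","scene"):
    f=grab_frame(c); T=c2w(f); tips(f,T,[("cam_pivot",.064),("knob",.064),("end_block",.02),("pad",.02)],c)
    print("exp pivot",w2px(f,[*P,.064],T).round(),"knob",w2px(f,[*k(1.57),.064],T).round())
    save(f,c+"1.png",(120,90,330,250) if c=="top" else (200,150,410,310),3.6)
E
```

```text
1.14 F [ 0.9 -5.1  4.8] rad -4.7 tan -2.3 gap 0.245 tcp r 0.0900 ang 1.145 t 25.8
1.29 F [ 2.3 -3.9  4.2] rad -3.6 tan -2.7 gap 0.243 tcp r 0.0900 ang 1.280 t 26.2
1.43 F [ 2.5 -4.5  3.6] rad -4.5 tan -2.4 gap 0.246 tcp r 0.0900 ang 1.420 t 26.6
1.57 F [ 3.  -4.   2.4] rad -4.4 tan -2.3 gap 0.244 tcp r 0.0900 ang 1.560 t 26.9
ang 1.559460325470764 0.09000586133418505 [ 2.8 -4.1  3.2] 27.2333
cam_pivot [(array([210. , 196.8]), 0.76, array([0.5565, 0.1375])), (array([440.3, 244.7]), 0.47, array([ 0.4478, -0.4035]))]
knob [(array([170.7, 207.4]), 0.59, array([0.5302, 0.2287])), (array([208.5, 200.3]), 0.2, array([0.548 , 0.1408]))]
end_block [(array([366.1, 301.1]), 0.89, array([ 0.3159, -0.2354])), (array([345. , 257.8]), 0.86, array([ 0.4179, -0.1872])), (array([248.9, 203.2]), 0.84, array([0.5498, 0.0474])), (array([423.1, 279.5]), 0.76, array([ 0.3674, -0.3747]))]
pad []
exp pivot [209. 202.] knob [171. 208.]
cam_pivot [(array([329. , 230.2]), 0.62, array([0.5317, 0.135 ])), (array([175.5, 242.6]), 0.31, array([ 0.8104, -0.0807])), (array([156. , 179.3]), 0.17, array([ 0.701 , -0.3307]))]
knob [(array([358.8, 249.3]), 0.64, array([0.5344, 0.2247]))]
end_block [(array([282.1, 159.3]), 0.91, array([ 0.3399, -0.2156])), (array([233. , 192.5]), 0.83, array([ 0.5561, -0.1877])), (array([241.3, 150. ]), 0.7, array([ 0.3916, -0.3443])), (array([294.1, 231.4]), 0.62, array([0.555, 0.045]))]
pad [(array([285.8, 232.5]), 0.61, array([0.5725, 0.0335]))]
exp pivot [327. 233.] knob [361. 249.]
```

View pics/scene1.png

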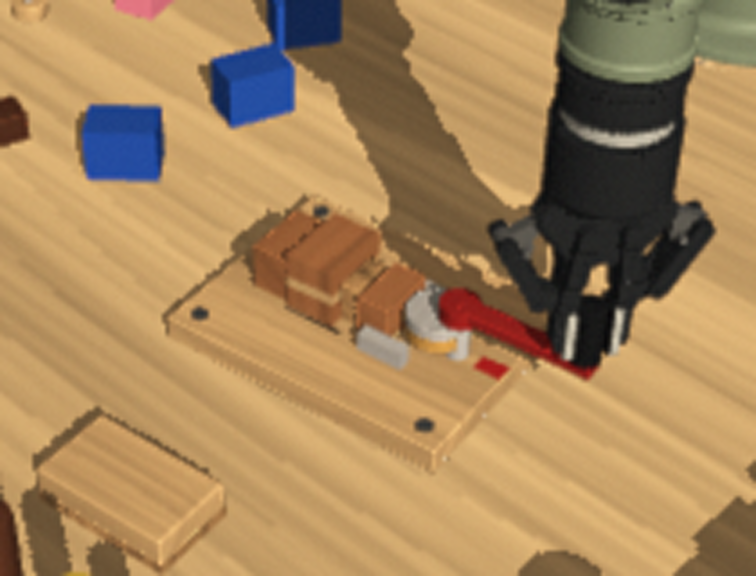

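View pics/top1.png

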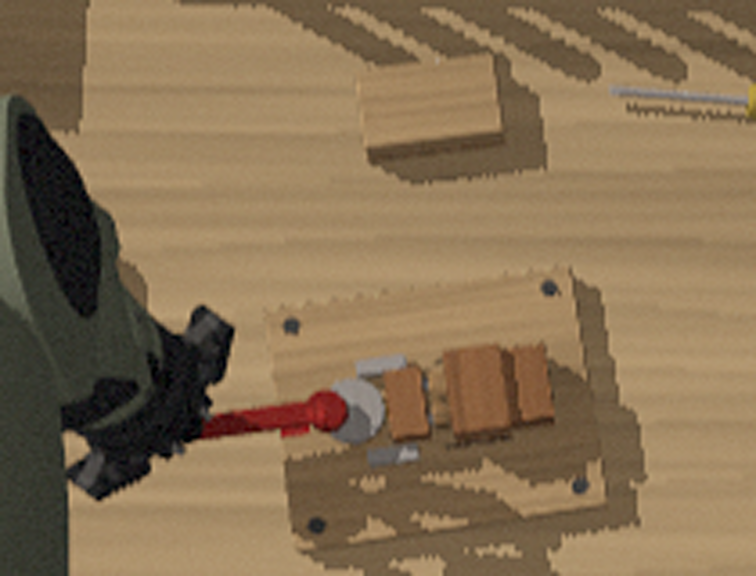

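Both views show the lever pointing straight back over the red mark (parallel to the board edge in top1) with the knob still gripped. The block is against the fence, the dark strip on the fence top being the shadow of the 8 mm taller block, and the pad is on its back. Handing in while holding.

```bash
python3 - <<'E'
from h import *
s=get_state(); w=s["position"][:2]-P; print(np.arctan2(w[1],w[0])-J[2],s["finger_gap"],s["contact_force"].round(1),s["clock"])
sign_off()
E
```

```text
1.5588584358586253 0.2398906479618311 [ 3.  -3.7  4.1] 27.7333
the job is handed in; nothing more can be done
```

I set the striped brown end block in the jig and let it go. I then swung the cam lever back over the red mark and handed in the job at 27.7 s, still holding the lever by its knob.

- **Pick-up:** I gripped the block across its length with 30 N commanded. It closed to about 55 mm and was held squarely.
- **Set-down:** The set-down force was 5 N. A picture taken after letting go showed the block parallel to the fence and centred between the lines, to within about 1 mm.
- **Lever:** The gripper's position puts the lever at 1.559 rad, about 0.01 rad short of 1.57. The uncertainty is about 0.02 rad, from how well I located the jig. In the top view the bar runs parallel to the board edge. I gripped the knob with 50 N commanded, and side forces stayed under 6 N.
- **Checks that were weaker or disagreed:**
  - The top and scene views show the block against the fence, but they resolve only about 2 mm. I took a dark strip beside the fence to be the taller block's shadow.
  - The detector missed the pad in the last top view. The positions it gave for the pivot and knob there were up to about 13 mm off my fit, so I relied on the close wrist views instead.
- **Other objects:** I met no unexpected contact forces and saw no moved objects in the last pictures. I did not measure each object again.

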